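# Draw the clipboard out from under the stacked cartons

## Task

Two small steel stands each hold stock cartons with a pocket clipboard lying beneath, its steel clip sticking out in front. Take the clipboard that lies under the stack of two cartons and draw it out until it is wholly out from under them, and leave it lying flat on the bench, clip up and let go. Both cartons must stay stacked upright in their stand all the while, and the other clipboard, under the single carton, must be left where it is.

Things in the scene. Friction and masses are not known exactly. Their poses are not given: they have to be found in the camera images.
- board: Clipboard to draw out: brown hardboard 180 (x) x 80 (y) x 6 mm, 0.15 kg, flat on the bench. Origin: centre of its underside, z up. Its +x end lies under the two cartons, its -x end sticks out towards the robot and bears a fixed steel clip, 78 mm from the origin towards -x: an upright block 14 (x) x 40 (y) mm, its top 34 mm above the bench. Pulled about 100 mm along its -x it is wholly out.
- carton_low: Lower of the two stacked white cartons, 76 (x) x 130 (y) x 45 mm high, about 0.18 kg, on the board in a fixed steel stand, 55 mm high. Origin: centre of its underside, x away from the stand's front. Two lips on the stand's front hold it back; the board slides out beneath them (gap 12 mm). It then sinks 6 mm to the bench.
- carton_top: The upper carton, same size and mass, resting loose on the lower one, 45 mm above its underside. Origin: centre of its underside. Only friction holds it.
- spare_board: The other clipboard, just like the first, under the single carton in the other stand; to be left alone. Origin and axes as for the first.
Mind the look-alikes: they are no part of the job. What is shaped like the board but green or yellow is not meant.

How it is judged:
At the end, for the whole second after the job is handed in: Clipboard lying flat on the bench (7 degrees, 15 mm), clip up, at rest, its centre over 130 mm from the lower carton's. Lower carton within 25 mm of its start; both cartons within 10 degrees of upright, the upper standing on the lower, centred within 25 mm (horizontal distance between board and carton_low above 0.13 m and height (world z) of board below 0.015 m and angle between board's own z axis and vertical below 0.12 rad and linear speed of board below 0.02 m/s and distance of carton_low from where it was at the start of the episode below 0.025 m and angle between each of carton_low, carton_top's own z axis and vertical below 0.17 rad and horizontal distance between carton_top and carton_low below 0.025 m and z of carton_top in the frame of carton_low above 0.035 m); the robot touches nothing.
It fails at once if a carton of the stack of two tipped by more than 20 degrees (angle between any of carton_low, carton_top's own z axis and vertical above 0.35 rad).
It fails at once if a carton of the stack of two taken out of its place (moved by more than 40 mm) (distance of any of carton_low, carton_top from where it was at the start of the episode above 0.04 m).
It fails at once if the other clipboard moved by more than 20 mm (distance of spare_board from where it was at the start of the episode above 0.02 m).
It also fails if it takes over 32 s, if anything falls off the work surface, if the arm or the gripper's body presses on something with over 40 N, if the wrist force passes 120 N, or if a joint passes its speed limit or range.

## Robot

A 6-joint arm with a two-finger parallel gripper is mounted at the origin on the work surface. World frame = base frame: x ahead of the robot, y to its left, z up, the work surface at z = 0. Lengths are in m, angles in rad, forces in N, time in s.
With the tool pointing down it reaches from about 0.375 to 0.975 m from the base axis. Payload 3.8 kg.
Tool frame: the origin (TCP) lies on the centre line of the jaws, within the pads' length; the fingertips stand 17 mm ahead of it and the grasp point (between the pads) lies 2 mm behind it (bot.tip_extent is the distance from the TCP to the fingertips, in m); z points along the fingers, y is the line along which they close (so a half turn about z gives the same grasp; the last joint's range is limited). The gripper opens to 85 mm and grips with 20 to 120 N. Pads are 22 mm wide; open, the fingers measure 114 mm over their backs; the gripper's body (76 mm by 85 mm) begins 54 mm behind the grasp point. The pads swing forward as they close: fully open they stand 13 mm farther back than shut.
Start: joints at [1.212, 0.264, 1.604, -0, 1.274, -0.037], TCP at [0.213, 0.64, 0.248] pointing down, gripper open.
Joint ranges: [-2.63, 2.63], [-0.94, 2.18], [0.31, 2.57], [-1.31, 4.45], [0, 2.66], [-2.55, 2.55]. Speed limits (rad/s): [2.57, 2.57, 3.14, 3.14, 3.14, 3.14].

## Interface

Orientations are given as a rotation vector (axis times angle).
In Python, from workcell import readout, read_camera, finish_job, bot gives the robot as it stands.
- The arm moves only by the tool jog_arm, never from a script. Its argument "deltas" is one flat list of numbers, 7 for each row, row after row: the shift along the tool's x, y, z in m, then the turn, a rotation vector about the tool's x, y, z in degrees, then the gripper command: -1 is shut, 1 is fully open, values between are in proportion. A call has 1 to 8 rows; each row is the pose to reach, as a shift and turn from the pose commanded when the call began, along the tool's axes at that moment; what a row does not reach only later rows make up. A row lasts 1/10 s, in which the tool goes at most 50 mm and 8.59 degrees, less where a joint would pass 70% of its speed; a pose out of reach is approached as far as the arm can. A call with a gripper value outside its range is refused whole. The fingers move at their own pace and stop on an object; "squeeze" is the grip in N (left out, the last holds). Time passes only in rows, so rows that repeat a pose let the fingers close. It gives the time, the measured TCP pose, the force, the opening and the grip force at its end, in the units of the state.
- readout.read_state(): the state, without advancing time (a new reading comes with each control period).
- read_camera(name): name is "scene" or "top"; returns a dict with "color" (400x640x3 uint8, blue, green, red), "fx", "fy", "cx", "cy" (pixels), "origin" and "attitude" of the camera in the world. Camera axes: x right, y down, z forward; pixel columns grow to the right and rows downward; lengths in m; the calibration is good to about 2 mm. A picture is of the moment at which its call begins. There is no depth.
- finish_job(): hands the job in; it is judged then, once.
The state is a dict: "time": time; "q": joint angles; "joint_vel": joint speeds; "joint_torque": joint torques, N m; "tool_pos": TCP position; "tcp_rot": TCP orientation; "wrist_force": force on the tool from outside, world axes, zero at the start; "torque": the same for the moment, N m; "width": opening from 0.0 (shut) to 1.0 (fully open); "grip_force": force on a finger pad.
Only numpy, scipy, OpenCV 4.12 (cv2) and the standard library are available. Lean on these libraries where they do the work, as an engineer would, in place of code of your own. Each camera call takes 0.05 s, during which the arm holds its last target. There are 200 camera calls.

## Working session

There is one attempt and no reset: what is moved stays moved. The work goes in short steps, Python scripts to look and compute and a tool call to move; the robot and the scene stay as the last step left them, time stands still between calls to the robot, and variables do not carry over. Pictures are saved under pics/ and viewed, at most 10 in all, crops included, and the job is handed in when it is done.

Besides the shell and the picture viewer there is one more tool, called after ">>>" as name(argument=value, ...), one argument or row to a line, values as JSON. jog_arm: Moves the arm, as the interface text tells. Its arguments: {"type":"object","properties":{"deltas":{"type":"array"},"squeeze":{"type":"number"}},"required":["deltas"]}

```bash
mkdir -p pics; python3 - <<'E'
from workcell import readout, read_camera
import cv2,pickle
for n in("scene","top"):
    c=read_camera(n); cv2.imwrite(f"pics/{n}0.png",c["color"]); pickle.dump(c,open(n+".pkl","wb"))
    print(n,c["fx"],c["fy"],c["cx"],c["cy"],c["origin"],c["attitude"])
print(readout.read_state())
E
```

```text
scene 396.103281060067 396.103281060067 318.0966285264072 198.6095805273625 [1.21281832 0.09868665 0.75435179] [-1.63527182 -1.86460963  0.8055697 ]
top 396.12220090121184 396.12220090121184 315.5661475770755 193.50171719627795 [ 0.36662344 -0.00732723  1.01342251] [-2.14716513  2.16654212 -0.10565906]
{'time': 0.1, 'q': array([ 1.21208875e+00,  2.64692158e-01,  1.60522296e+00, -3.31779219e-07,
        1.27370030e+00, -3.69289643e-02]), 'joint_vel': array([-1.26611310e-03, -2.80358335e-03, -5.02355211e-03, -1.92520278e-04,
        9.50990440e-04,  9.75190274e-05]), 'joint_torque': array([ 6.36183286e-04, -5.16705072e+01, -3.68589735e+01,  3.13266537e-05,
        6.43503197e-03, -4.55186319e-05]), 'tool_pos': array([0.2132752 , 0.63976988, 0.24708464]), 'tcp_rot': array([-0.50320683, -3.10062605,  0.0031151 ]), 'wrist_force': array([-0.01977066,  0.06818885,  0.56320519]), 'torque': array([-0.00987165,  0.04968515, -0.02454797]), 'grip_force': 0.0, 'width': 1.0020760691343573}
```

View pics/scene0.png

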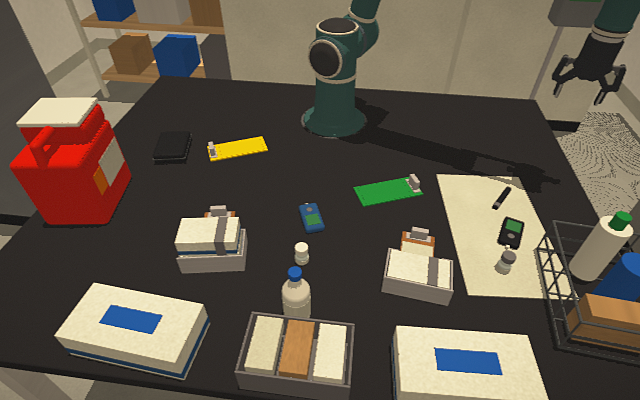

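View pics/top0.png

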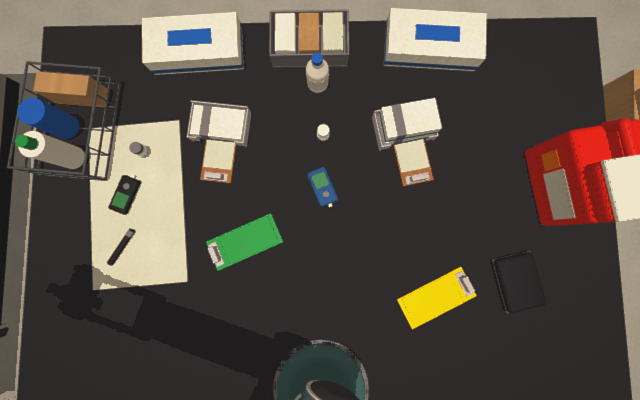

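Scene view: the stack of two is on the left at about (208,240). In the top view it is at (407,125), with its board's exposed part at about (413,162) and its clip at about (417,180). The single carton is at (218,122) in the top view.

```bash
cat > h.py <<'E'
import numpy as np, cv2
from scipy.spatial.transform import Rotation as R
def ray(c,uv,z):
    uv=np.atleast_2d(uv).astype(float)
    d=np.c_[(uv[:,0]-c["cx"])/c["fx"],(uv[:,1]-c["cy"])/c["fy"],np.ones(len(uv))]
    a=np.array(c["attitude"]); M=R.from_rotvec(a).as_matrix() if a.size==3 else a
    d=d@M.T; o=np.array(c["origin"]); return o+d*((z-o[2])/d[:,2])[:,None]
def boxes(c,roi,lo,hi,z,n=2):
    x0,y0,x1,y1=roi; hsv=cv2.cvtColor(c["color"][y0:y1,x0:x1],cv2.COLOR_BGR2HSV)
    m=cv2.inRange(hsv,lo,hi); cs,_=cv2.findContours(m,cv2.RETR_EXTERNAL,cv2.CHAIN_APPROX_NONE)
    for k in sorted(cs,key=cv2.contourArea)[::-1][:n]:
        k=k.reshape(-1,2)+[x0,y0]; w=ray(c,k,z)[:,:2]
        r=cv2.minAreaRect((w*1000).astype(np.float32)); print(len(k),k.min(0),k.max(0),"mm",np.round(r[0]),np.round(r[1]),round(r[2],1),np.round(cv2.boxPoints(r)).tolist())
E
python3 - <<'E'
import pickle; from h import *
t=pickle.load(open("top.pkl","rb")); s=pickle.load(open("scene.pkl","rb"))
for roi in((385,135,445,195),(190,135,245,190)):
    print("brown");boxes(t,roi,(5,90,60),(20,255,255),.006)
    print("clip");boxes(t,(roi[0],165,roi[2],roi[3]),(0,0,110),(180,60,255),.034)
a=cv2.resize(t["color"][90:195,365:450],None,fx=5.5,fy=5.5,interpolation=cv2.INTER_NEAREST)
b=cv2.resize(s["color"][195:280,165:255],None,fx=6.5,fy=6.5,interpolation=cv2.INTER_NEAREST)[:,:330*2]
h=577;b=cv2.resize(b,(300,283)); a=cv2.resize(a,(467,577)); f=np.zeros((577,767,3),np.uint8);f[:,:467]=a;f[:283,467:]=b
cv2.imwrite("pics/crop1.png",f)
E
```

```text
brown
197 [393 139] [433 186] mm [ 558. -245.] [110.  84.] 10.9 [[496.0, -214.0], [512.0, -296.0], [620.0, -276.0], [604.0, -193.0]]
clip
55 [406 172] [428 183] mm [ 514. -246.] [18. 57.] 11.4 [[500.0, -220.0], [511.0, -276.0], [529.0, -273.0], [518.0, -217.0]]
62 [400 165] [428 171] mm [ 539. -240.] [70. 15.] 89.4 [[531.0, -275.0], [546.0, -275.0], [547.0, -205.0], [532.0, -205.0]]
brown
190 [200 139] [236 183] mm [567. 259.] [ 83. 109.] 82.8 [[508.0, 225.0], [616.0, 211.0], [627.0, 294.0], [518.0, 308.0]]
clip
56 [204 172] [227 180] mm [524. 257.] [57. 19.] 84.2 [[512.0, 230.0], [531.0, 228.0], [536.0, 285.0], [518.0, 287.0]]
56 [204 165] [230 168] mm [548. 254.] [66.  8.] 89.4 [[544.0, 221.0], [551.0, 221.0], [552.0, 287.0], [544.0, 287.0]]
```

View pics/crop1.png

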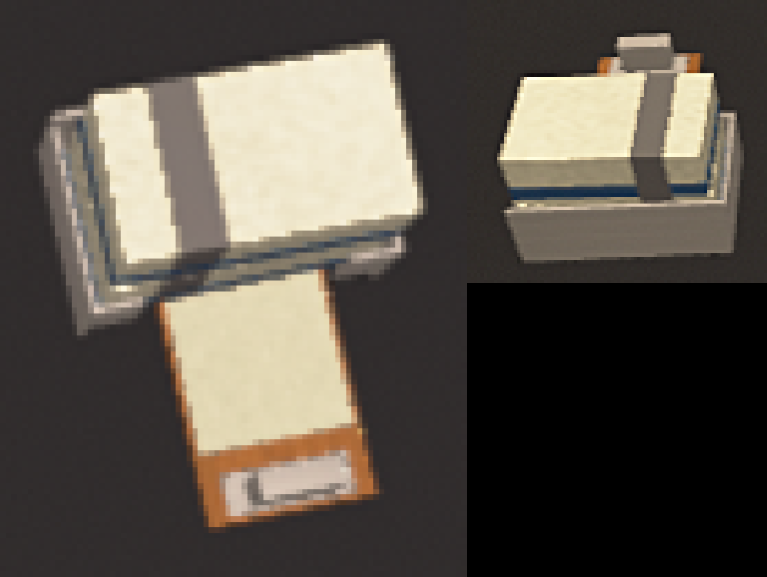

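The crop shows the right-hand stand holds two cartons. The board's near corners are at about (401,186) and (433,180) in the top view, and its yaw is about 11°. The end midpoint is (504,-255) mm, which puts the clip at about (516,-253) mm. I'll grip the clip across its 14 mm thickness.

```bash
cat >> h.py <<'E'
def delta(p,yaw):
    from workcell import readout
    s=readout.read_state(); M=R.from_rotvec(s["tcp_rot"]); z=np.array([0,0,-1.])
    print("q",np.round(s["q"],2),"pos",s["tool_pos"])
    for k in(0,np.pi):
        y=np.array([np.cos(yaw+k),np.sin(yaw+k),0]); T=R.from_matrix(np.c_[np.cross(y,z),y,z])
        print("shift",np.round(M.inv().apply(np.array(p)-s["tool_pos"]),4),"turn deg",np.round((M.inv()*T).as_rotvec(degrees=True),1))
E
python3 -c "
from h import *
delta((.516,-.253,.14),np.radians(10.9))"
```

```text
q [ 1.21  0.26  1.61 -0.    1.27 -0.04] pos [0.2132752  0.63976988 0.24708464]
shift [-0.5695 -0.751   0.1086] turn deg [-0.1  0.1 60.7]
shift [-0.5695 -0.751   0.1086] turn deg [-1.000e-01 -1.000e-01 -1.193e+02]
```

>>> jog_arm(
  deltas=[-0.57,-0.75,0.05,0,0,60.7,1,-0.57,-0.75,0.05,0,0,60.7,1,-0.57,-0.75,0.05,0,0,60.7,1,-0.57,-0.75,0.05,0,0,60.7,1,-0.57,-0.75,0.05,0,0,60.7,1,-0.57,-0.75,0.05,0,0,60.7,1,-0.57,-0.75,0.05,0,0,60.7,1,-0.57,-0.75,0.05,0,0,60.7,1],
)

```text
time: 0.9
tool_pos: [0.342, 0.2602, 0.2266]
tcp_rot: [2.004, 2.419, -0.0]
wrist_force: [1.7, 0.1, 0.2]
width: 0.998
grip_force: 0.0
```

```bash
python3 -c "
from h import *
delta((.516,-.253,.14),np.radians(10.9))"
```

```text
q [ 0.59 -0.2   2.12 -0.    1.22  0.41] pos [0.34203638 0.26020323 0.22663186]
shift [-0.5366  0.0756  0.0867] turn deg [-0.   0.  -0.2]
shift [-0.5366  0.0756  0.0867] turn deg [  0.    0.  179.8]
```

>>> jog_arm(
  deltas=[-0.537,0.076,0.087,0,0,0,1,-0.537,0.076,0.087,0,0,0,1,-0.537,0.076,0.087,0,0,0,1,-0.537,0.076,0.087,0,0,0,1,-0.537,0.076,0.087,0,0,0,1,-0.537,0.076,0.087,0,0,0,1,-0.537,0.076,0.087,0,0,0,1,-0.537,0.076,0.087,0,0,0,1],
)

```text
time: 1.7
tool_pos: [0.4702, -0.1135, 0.1632]
tcp_rot: [-2.002, -2.421, -0.0]
wrist_force: [1.2, 0.6, 0.1]
width: 1.002
grip_force: 0.0
```

>>> jog_arm(
  deltas=[-0.14,0.02,0.022,0,0,0,1,-0.14,0.02,0.022,0,0,0,1,-0.14,0.02,0.022,0,0,0,1,-0.14,0.02,0.022,0,0,0,1,-0.14,0.02,0.022,0,0,0,1],
)

```text
time: 2.2
tool_pos: [0.5156, -0.2456, 0.1407]
tcp_rot: [-2.002, -2.418, 0.0]
wrist_force: [0.5, 0.6, 0.0]
width: 1.002
grip_force: 0.0
```

```bash
python3 - <<'E'
from h import *
from workcell import read_camera
delta((.516,-.253,.14),np.radians(10.9))
f=[]
for n,(x,y) in(("scene",(130,130)),("top",(330,70))):
    c=read_camera(n); f.append(cv2.resize(c["color"][y:y+140,x:x+160],None,fx=2.5,fy=2.5))
cv2.imwrite("pics/near.png",np.hstack(f))
E
```

```text
q [-0.49  0.16  1.94  0.    1.05 -0.68] pos [ 0.51560892 -0.24564727  0.14066382]
shift [-0.0073 -0.001   0.0007] turn deg [-0.1 -0.1 -0.2]
shift [-0.0073 -0.001   0.0007] turn deg [ -0.2   0.2 179.8]
```

View pics/near.png

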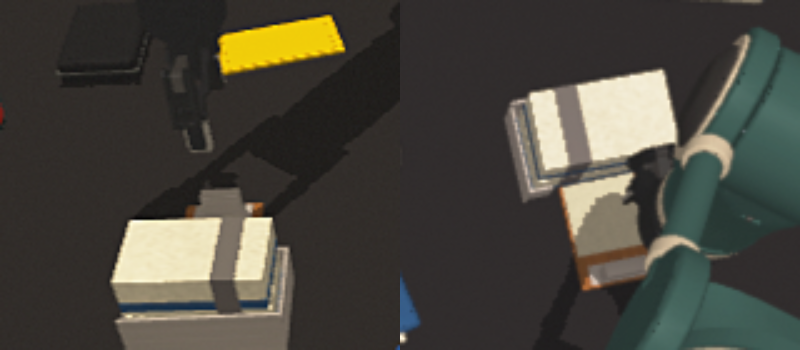

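Both views show the gripper above the clip, with the far finger between the clip and the stand. I'll descend now and then close.

>>> jog_arm(
  deltas=[-0.007,-0.001,0.03,0,0,0,1,-0.007,-0.001,0.06,0,0,0,1,-0.007,-0.001,0.08,0,0,0,1,-0.007,-0.001,0.095,0,0,0,1,-0.007,-0.001,0.105,0,0,0,1,-0.007,-0.001,0.112,0,0,0,1,-0.007,-0.001,0.112,0,0,0,1,-0.007,-0.001,0.112,0,0,0,1],
)

```text
time: 3.1
tool_pos: [0.5172, -0.2524, 0.0305]
tcp_rot: [2.0, 2.421, 0.0]
wrist_force: [0.8, -0.9, -0.2]
width: 1.001
grip_force: 0.0
```

>>> jog_arm(
  deltas=[0,0,0,0,0,0,0.4,0,0,0,0,0,0,0.1,0,0,0,0,0,0,-0.2,0,0,0,0,0,0,-0.4,0,0,0,0,0,0,-0.5,0,0,0,0,0,0,-0.5,0,0,0,0,0,0,-0.5,0,0,0,0,0,0,-0.5],
  squeeze=20,
)

```text
time: 3.9
tool_pos: [0.5166, -0.2522, 0.0297]
tcp_rot: [-2.001, -2.422, 0.0]
wrist_force: [-0.1, -0.4, 0.6]
width: 0.25
grip_force: 0.0
```

```bash
python3 - <<'E'
from h import *
from workcell import read_camera
delta((.516,-.253,.028),np.radians(10.9))
f=[]
for n,(x,y) in(("scene",(130,130)),("top",(330,70))):
    c=read_camera(n); f.append(cv2.resize(c["color"][y:y+140,x:x+160],None,fx=2.5,fy=2.5))
cv2.imwrite("pics/down.png",np.hstack(f))
E
```

```text
q [-0.5   0.31  2.   -0.    0.84 -0.69] pos [ 0.51655594 -0.25217629  0.02965459]
shift [-0.0007 -0.0007  0.0017] turn deg [-0. -0. -0.]
shift [-0.0007 -0.0007  0.0017] turn deg [ -0.   0. 180.]
```

View pics/down.png

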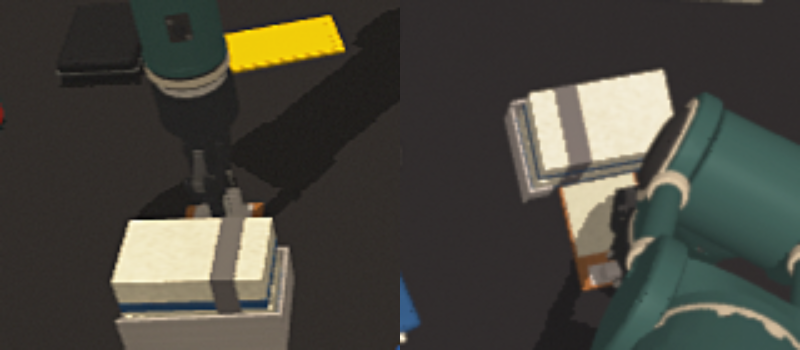

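The fingers straddle the clip: the far finger is seen over it at (235,200) in the scene view. I'll close fully.

>>> jog_arm(
  deltas=[0,0,0,0,0,0,-1,0,0,0,0,0,0,-1,0,0,0,0,0,0,-1,0,0,0,0,0,0,-1,0,0,0,0,0,0,-1],
  squeeze=50,
)

```text
time: 4.5
tool_pos: [0.5163, -0.2523, 0.0299]
tcp_rot: [-2.001, -2.422, 0.001]
wrist_force: [-3.7, -0.4, 4.3]
width: 0.15
grip_force: 51.5
```

>>> jog_arm(
  deltas=[0,-0.001,0,0,0,0,-1,0,-0.003,0,0,0,0,-1,0,-0.006,0,0,0,0,-1,0,-0.009,0,0,0,0,-1,0,-0.012,0,0,0,0,-1,0,-0.015,0,0,0,0,-1,0,-0.018,0,0,0,0,-1,0,-0.02,0,0,0,0,-1],
)

```text
time: 5.3
tool_pos: [0.4982, -0.2561, 0.0299]
tcp_rot: [2.0, 2.419, 0.002]
wrist_force: [6.6, 1.3, -2.1]
width: 0.154
grip_force: 50.6
```

```bash
python3 - <<'E'
from h import *
from workcell import read_camera
f=[]
for n,(x,y) in(("scene",(130,130)),("top",(330,70))):
    c=read_camera(n); f.append(cv2.resize(c["color"][y:y+140,x:x+160],None,fx=2.5,fy=2.5))
cv2.imwrite("pics/pull.png",np.hstack(f))
E
```

```text
(no output)
```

View pics/pull.png

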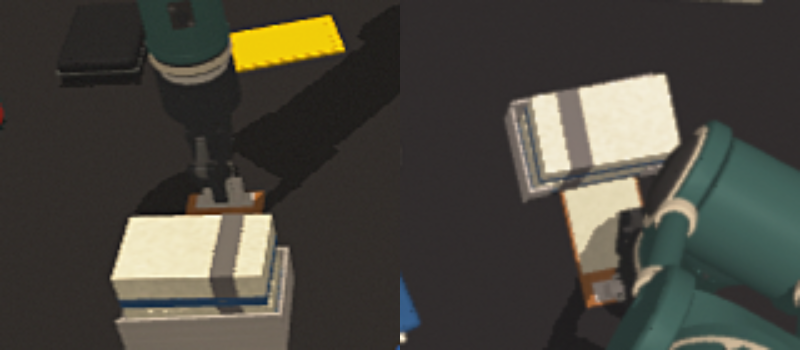

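The board has moved about 20 mm. The cartons are upright and have shifted 2–3 mm towards the lips.

>>> jog_arm(
  deltas=[0,-0.002,0,0,0,0,-1,0,-0.005,0,0,0,0,-1,0,-0.008,0,0,0,0,-1,0,-0.011,0,0,0,0,-1,0,-0.014,0,0,0,0,-1,0,-0.017,0,0,0,0,-1,0,-0.02,0,0,0,0,-1,0,-0.023,0,0,0,0,-1],
)

```text
time: 6.2
tool_pos: [0.476, -0.2605, 0.03]
tcp_rot: [2.0, 2.418, 0.003]
wrist_force: [7.3, 1.6, -3.7]
width: 0.152
grip_force: 50.5
```

>>> jog_arm(
  deltas=[0,-0.003,0,0,0,0,-1,0,-0.006,0,0,0,0,-1,0,-0.009,0,0,0,0,-1,0,-0.012,0,0,0,0,-1,0,-0.015,0,0,0,0,-1,0,-0.018,0,0,0,0,-1,0,-0.02,0,0,0,0,-1,0,-0.022,0,0,0,0,-1],
)

```text
time: 7.0
tool_pos: [0.4526, -0.2646, 0.0299]
tcp_rot: [2.001, 2.421, 0.0]
wrist_force: [2.4, -0.4, 1.5]
width: 0.152
grip_force: 51.1
```

```bash
python3 - <<'E'
from h import *
from workcell import read_camera
f=[]
for n,(x,y) in(("scene",(130,130)),("top",(330,70))):
    c=read_camera(n); f.append(cv2.resize(c["color"][y:y+140,x:x+160],None,fx=2.5,fy=2.5))
cv2.imwrite("pics/pull2.png",np.hstack(f))
E
```

```text
(no output)
```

View pics/pull2.png

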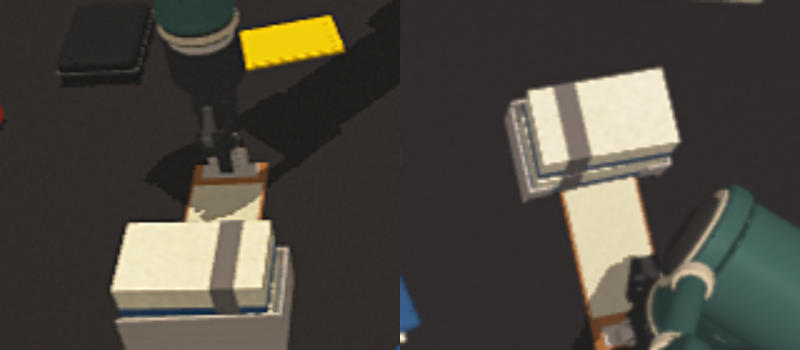

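The board is about 65 mm out. The stack leans back a few degrees because its rear has sunk, as expected. I'll keep pulling.

>>> jog_arm(
  deltas=[0,-0.002,0,0,0,0,-1,0,-0.005,0,0,0,0,-1,0,-0.008,0,0,0,0,-1,0,-0.011,0,0,0,0,-1,0,-0.014,0,0,0,0,-1,0,-0.017,0,0,0,0,-1,0,-0.02,0,0,0,0,-1,0,-0.023,0,0,0,0,-1],
)

```text
time: 7.9
tool_pos: [0.43, -0.2689, 0.0298]
tcp_rot: [2.001, 2.421, 0.0]
wrist_force: [3.8, 0.1, 1.5]
width: 0.15
grip_force: 51.3
```

>>> jog_arm(
  deltas=[0,-0.004,0,0,0,0,-1,0,-0.008,0,0,0,0,-1,0,-0.012,0,0,0,0,-1,0,-0.016,0,0,0,0,-1,0,-0.02,0,0,0,0,-1,0,-0.024,0,0,0,0,-1,0,-0.028,0,0,0,0,-1,0,-0.03,0,0,0,0,-1],
)

```text
time: 8.7
tool_pos: [0.4005, -0.2746, 0.0298]
tcp_rot: [2.001, 2.421, 0.0]
wrist_force: [3.9, 0.3, 4.5]
width: 0.154
grip_force: 51.5
```

```bash
python3 - <<'E'
from h import *
from workcell import read_camera
f=[]
for n,(x,y) in(("scene",(130,130)),("top",(330,70))):
    c=read_camera(n); f.append(cv2.resize(c["color"][y:y+140,x:x+160],None,fx=2.5,fy=2.5))
cv2.imwrite("pics/pull3.png",np.hstack(f))
E
```

```text
(no output)
```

View pics/pull3.png

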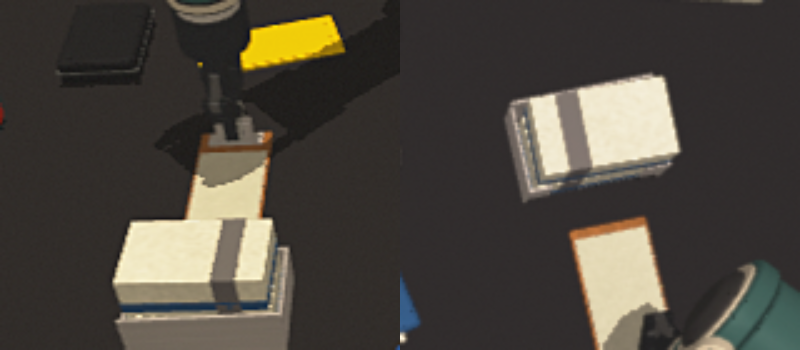

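The top view shows the board wholly out: its far end is at (607,228), clear of the stand, and the stack is upright. I'll release and rise.

>>> jog_arm(
  deltas=[0,0,0,0,0,0,-0.4,0,0,0,0,0,0,0,0,0,0,0,0,0,0.2,0,0,0,0,0,0,0.2,0,0,0,0,0,0,0.2],
  squeeze=20,
)

```text
time: 9.3
tool_pos: [0.4004, -0.2742, 0.0294]
tcp_rot: [-2.0, -2.421, 0.0]
wrist_force: [-0.1, -0.2, -0.2]
width: 0.599
grip_force: 0.0
```

>>> jog_arm(
  deltas=[0,0,-0.01,0,0,0,0.2,0,0,-0.03,0,0,0,0.2,0,0,-0.06,0,0,0,0.2,0,0,-0.1,0,0,0,0.2,0,0,-0.14,0,0,0,0.2,0,0,-0.18,0,0,0,0.2,0,0,-0.2,0,0,0,0.2,0,0,-0.2,0,0,0,0.2],
)

```text
time: 10.1
tool_pos: [0.4029, -0.2761, 0.235]
tcp_rot: [1.995, 2.415, 0.001]
wrist_force: [0.6, 0.5, 0.6]
width: 0.605
grip_force: 0.0
```

```bash
python3 - <<'E'
from h import *
from workcell import read_camera
f=[]
for n,(x,y) in(("scene",(130,110)),("top",(330,90))):
    c=read_camera(n); f.append(cv2.resize(c["color"][y:y+160,x:x+160],None,fx=2.5,fy=2.5))
boxes(c,(385,90,450,250),(5,90,60),(20,255,255),.006,3)
boxes(c,(365,90,450,170),(15,20,140),(40,90,255),.09,1)
cv2.imwrite("pics/end.png",np.hstack(f))
E
```

```text
196 [397 156] [443 231] mm [ 479. -260.] [183.  84.] 10.9 [[381.0, -237.0], [397.0, -319.0], [576.0, -284.0], [561.0, -202.0]]
130 [401 100] [441 137] mm [ 649. -247.] [80. 85.] 9.1 [[603.0, -212.0], [617.0, -296.0], [696.0, -283.0], [682.0, -199.0]]
```

View pics/end.png

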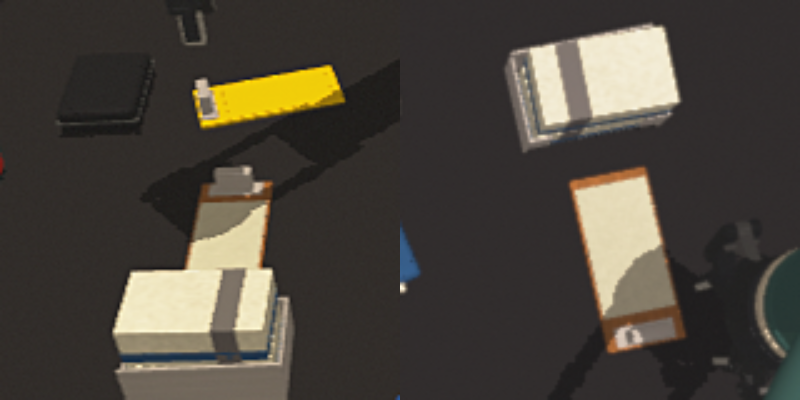

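The board lies flat with its clip up, its centre at (479,-260) mm, about 170 mm from the carton. The stack is upright and the gripper is clear.

```bash
python3 -c "
from workcell import finish_job
print(finish_job())"
```

```text
the job is handed in; nothing more can be done
None
```

I drew the clipboard under the two cartons wholly out and left it let go, flat and clip up on the bench; in the last pictures the stack stands upright in its stand, I left the other clipboard alone, and I handed the job in at about 10 s (it returned no verdict).

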